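Record the function check of an unloading valve on a hydraulic test bench

ROBOT

A 6-joint arm with a two-finger parallel gripper is mounted at the origin on the work surface. World frame = base frame: x ahead of the robot, y to its left, z up, the work surface at z = 0. Lengths are in mm, angles in rad, forces in N, time in s.
With the tool pointing down it reaches from about 325 to 1000 mm from the base axis. Payload 5.1 kg.
Tool frame: the origin (TCP) lies on the centre line of the jaws, within the pads' length; the fingertips stand nose_length ahead of it and the grasp point (between the pads) lies 3 mm ahead of it (nose_length is the distance from the TCP to the fingertips, in mm); z points along the fingers, y is the line along which they close (so a half turn about z gives the same grasp; the last joint's range is limited). The gripper opens to 85 mm and grips with 20 to 120 N. Pads are 22 mm wide; open, the fingers measure 114 mm over their backs; the gripper's body (76 mm by 85 mm) begins 54 mm behind the grasp point. The pads swing forward as they close: fully open they stand 13 mm farther back than shut.
Start: joints at [1.246, 0.124, 1.65, -0, 1.367, -0.083], TCP at [155.665, 631.073, 253.322] pointing down, gripper open.
Joint ranges: [-2.61, 2.61], [-1.02, 2.33], [0.03, 2.71], [-1.35, 4.49], [0.32, 2.68], [-2.91, 2.91]. Speed limits (rad/s): [2.57, 2.57, 3.14, 3.14, 3.14, 3.14].

INTERFACE

Orientations are given as a unit quaternion [w, x, y, z].
In Python, from station import * gives the robot as it stands.
- The arm moves only by the tool play_rows, never from a script. Its argument "plan" is a list of rows, each a list of 5 numbers: the opening, from -1 (shut) to 1 (fully open), then the shift along the world's x, y, z in mm, then the turn about the world's z in rad. In form: [[claw, x, y, z, yaw], ...]. A call has 1 to 5 rows; each row shifts and turns the commanded pose from where the row before left it; what a row does not reach is not made up. A row lasts 1/10 s, in which the tool goes at most 50 mm and 8.59 degrees, less where a joint would pass 70% of its speed; a pose out of reach is approached as far as the arm can. A call is refused whole if a number of a shift passes 50 or a number of a turn 0.15, either way. A call with a gripper value outside its range is refused whole. The fingers move at their own pace and stop on an object; "newtons" is the grip in N (left out, the last holds). Time passes only in rows, so rows that do not move let the fingers close. It gives the time, the measured TCP pose, the force, the opening and the grip force at its end, in the units of the state.
- sense(): the state, without advancing time (a new reading comes with each control period).
- grab_frame(name): name is "scene" or "top" or "wrist"; returns a dict with "image" (480x640x3 uint8, red, green, blue), "mtx" (3x3 intrinsics, pixels), "R" (3x3) and "t" (3): a world point X has camera coordinates R X + t. Camera axes: x right, y down, z forward; pixel columns grow to the right and rows downward; lengths in mm; the calibration is good to about 2 mm. A picture is of the moment at which its call begins. There is no depth.
- close_job(): hands the job in; it is judged then, once.
The state is a dict: "time_s": time; "q": joint angles; "joint_velocities": joint speeds; "joint_torque": joint torques, N m; "eef_pos": TCP position; "eef_rot": TCP orientation; "contact_force": force on the tool from outside, world axes, zero at the start; "torque": the same for the moment, N m; "opening": opening from 0.0 (shut) to 1.0 (fully open); "finger_force": force on a finger pad.
Only numpy, scipy, OpenCV 4.12 (cv2) and the standard library are available. Lean on these libraries where they do the work, as an engineer would, in place of code of your own. Each camera call takes 0.05 s, during which the arm holds its last target. There are 200 camera calls.

TASK

Function-check the unloading valve and record it: start the handheld data logger by pressing its green key fully in with a fingertip and letting it come up again; then press the yellow override cap on the valve manifold all the way in, keep it in for about two seconds while the pressure gauge stays down at zero, and let it spring back. Press gently, leave the logger's other keys and the other valves' caps alone, and do not lift, shove or knock over the logger or anything else on the bench.

Things in the scene. Friction and masses are not known exactly. Their poses are not given: they have to be found in the camera images.
- logger: Handheld data logger, loose, lying face up: dark grey body 236 x 104 mm, dark-red rubber ends 112 mm wide, face 44 mm above the bench, about 0.9 kg. Origin: centre of its underside. +x along its length to the end with display and sockets, +y to the green key's side, z up; turned up to 0.3 rad. Display and small keys are flat. It must stay where it lies (within 15 mm).
- record_key_top (a point): Centre of the top of the green record key (moves with it): round, 18 mm across, 5 mm above the logger's face, 49 mm above the bench when up. It is the first of three raised keys in a row across the logger at its local x = -22 mm: green at y = +33 mm, white at 0, red at -33 mm.
- record_key (a joint): Travel of the green key: 0 up, 0.003 m fully in. Spring: starts to move at 1.2 N, 4 N fully in, springs back by itself.
- menu_key (a joint): Travel of the white key, the same kind, in the middle of the row, 33 mm from the green one: to be left alone.
- stop_key (a joint): Travel of the red key, the same kind, 66 mm from the green one: to be left alone.
- manifold: Aluminium valve manifold, fixed: block 80 (x) x 310 (y) x 50 mm high, origin at the centre of its underside, z up, turned up to 0.3 rad. Four solenoid valves stand on it in a row at x = 0, local y = -115, -60, -5, +50 mm (which is where changes), and a pressure gauge at +115 mm (63 mm across, face up, 98 mm above the bench). Port fittings stick out 26 mm on its -x side.
- valve_unload: The unloading valve, fixed: black coil 38 x 38 mm with a grey plug towards the manifold's +x side, and a yellow override cap on top. Origin: centre of its foot on top of the manifold, 50 mm above the bench. Take care not to press it with more than 40 N.
- unload_top (a point): Centre of the top of the yellow mushroom cap of the unloading valve (moves with the cap): 26 mm diameter, 10 mm thick, top 139 mm above the bench when out.
- unload_cap (a joint): Travel of the yellow cap straight down: 0 out, 0.006 m fully in. Spring: starts to move at 1.5 N, 5 N fully in, springs back by itself.
- gauge_needle (a joint): Needle of the pressure gauge, in rad down from the working pressure: 0 with the yellow cap out, about 3.3 (the zero mark of the scale) with the cap fully in; it follows the yellow cap in proportion.
- clamp_top (a point): Centre of the top of the red cap of another valve, same size and height as the yellow one: to be left alone.
- clamp_cap (a joint): Travel of the red cap, 0 out, 0.006 m in, same spring as the yellow one.
- feed_top (a point): Centre of the top of the blue cap of another valve, same size and height: to be left alone.
- feed_cap (a joint): Travel of the blue cap, 0 out, 0.006 m in.
- hold_top (a point): Centre of the top of the white cap of another valve, same size and height: to be left alone.
- hold_cap (a joint): Travel of the white cap, 0 out, 0.006 m in.
- chamber: Blue and steel pressure chamber, loose, standing near the back: 76 mm diameter, 76 mm high; origin under its centre. Leave it.
- nipple: Steel screw nipple, loose, standing beside the logger: 32 mm across, 46 mm high; origin under its centre. Leave it.
- dust_cap: Red plastic dust cap, loose, standing beside the logger: 36 mm across, 22 mm high; origin under its centre. Leave it.
- coupler: Brass and steel quick coupler, loose, standing on the robot's side of the manifold: 34 mm across, 58 mm high; origin under its centre. Leave it.
- transducer: Steel pressure transducer with a blue band, loose, standing on the robot's side of the manifold: 31 mm across, 76 mm high; origin under its centre. Leave it.
- spanner: Open-ended spanner, loose, lying near the back, 190 mm long. Leave it.
- ball_valve: Steel ball valve with a yellow lever, loose, lying near the back: 76 x 36 mm, 52 mm high; origin under its centre. Leave it.

How it is judged (in metres and radians):
On the way, in this order (a step that is already met when the one before it is completed fails the run):
1. the green key of the logger is pressed in (at least 2 mm of its 3 mm) (value of joint record_key above 0.002 m), for 0.05 s.
2. with the green key up again, the yellow cap is pressed in so that the gauge stays near zero (needle 2.6 rad or more down, about 4.7 mm of the cap's 6 mm) for 1.5 s (value of joint gauge_needle above 2.6 rad and value of joint record_key below 0.001 m), for 1.5 s.
3. the yellow cap is out again and the gauge back at working pressure (value of joint unload_cap below 0.001 m and value of joint gauge_needle below 0.5 rad), for 0.2 s.
At the end, for the whole second after the job is handed in: All caps and keys are out (within 1 mm), the gauge is back at working pressure (needle within 0.5 rad), and the logger and every loose thing are at rest within 15 mm of where they were (all of step 3 and value of joint each of clamp_cap, feed_cap, hold_cap, record_key, menu_key, stop_key below 0.001 m and distance of each of logger, chamber, nipple, dust_cap, coupler, transducer, spanner, ball_valve from where it was at the start of the episode below 0.015 m and linear speed of logger below 0.01 m/s); the robot touches nothing.
It fails at once if another key of the logger is pressed (more than 1.2 mm) (value of joint any of menu_key, stop_key above 0.0012 m).
It fails at once if another valve's cap is pressed (more than 1.5 mm) (value of joint any of clamp_cap, feed_cap, hold_cap above 0.0015 m).
It fails at once if the logger is lifted or shoved, by more than 15 mm (distance of logger from where it was at the start of the episode above 0.015 m).
It fails at once if a loose thing on the bench is lifted, shoved or knocked over (moved by more than 15 mm or tilted) (distance of any of chamber, nipple, dust_cap, coupler, transducer, spanner, ball_valve from where it was at the start of the episode above 0.015 m or angle between any of chamber, nipple, dust_cap, coupler, transducer, spanner, ball_valve's own z axis and vertical above 0.5 rad).
It fails at once if the unloading valve or the logger is pressed with more than 40 N (contact force between any of the arm, the fingers and valve_unload above 40 N or contact force between any of the arm, the fingers and logger above 40 N).
It also fails if it takes over 48 s, if anything falls off the work surface, if the arm or the gripper's body presses on something with over 40 N, if the wrist force passes 120 N, or if a joint passes its speed limit or range.

## Working session

There is one attempt and no reset: what is moved stays moved. The work goes in short steps, Python scripts to look and compute and a tool call to move; the robot and the scene stay as the last step left them, time stands still between calls to the robot, and variables do not carry over. Pictures are saved under pics/ and viewed, at most 10 in all, crops included, and the job is handed in when it is done.

Besides the shell and the picture viewer there is one more tool, called after "Emit:" by a JSON object that holds its "api" and its "payload", one argument or row to a line. play_rows: Moves the arm, as the interface text tells. Its arguments: {"type":"object","properties":{"plan":{"type":"array"},"newtons":{"type":"number"}},"required":["plan"]}

```bash
mkdir -p pics; ls; python3 - <<'E'
from station import *
import cv2
s=sense();print(s)
for n in("scene","top"):
    f=grab_frame(n);cv2.imwrite(f"pics/{n}0.png",f["image"][:,:,::-1]);print(n,f["mtx"],f["R"],f["t"])
E
```

```text
pics
{'time_s': 0.0, 'q': array([ 1.24639521e+00,  1.24496790e-01,  1.65163146e+00, -2.30731167e-05,
        1.36749725e+00, -8.25569633e-02]), 'joint_velocities': array([-0.00039986, -0.00052482,  0.0007175 ,  0.00070694, -0.00169524,
        0.00028678]), 'joint_torque': array([ 7.75237149e-04, -4.23640466e+01, -3.65437889e+01, -8.17838350e-05,
        7.01394034e-03, -7.07860117e-07]), 'eef_pos': array([155.50234883, 630.56139763, 252.08349843]), 'eef_rot': array([-1.94332821e-04,  1.20625217e-01,  9.92697599e-01, -9.97735612e-04]), 'contact_force': array([-0.37659901, -0.21986522,  0.3303816 ]), 'torque': array([ 0.03102835, -0.00672552, -0.0239009 ]), 'finger_force': 0.0, 'opening': 0.9982242397952505}
scene [[550.00219387   0.         316.12308984]
 [  0.         550.00219387 232.16202767]
 [  0.           0.           1.        ]] [[ 0.88734969  0.46070721 -0.01895796]
 [ 0.28607409 -0.58230957 -0.76097121]
 [-0.36162432  0.66982418 -0.6485086 ]] [-508.83941953  -73.12775284 1355.0919687 ]
top [[615.25971893   0.         306.11572373]
 [  0.         615.25971893 227.7499494 ]
 [  0.           0.           1.        ]] [[-0.01026044 -0.99994361  0.00273913]
 [-0.97524648  0.00940186 -0.2209206 ]
 [ 0.22088239 -0.00493807 -0.97528795]] [  17.72308071  595.02914001 1284.04912817]
```

View pics/scene0.png

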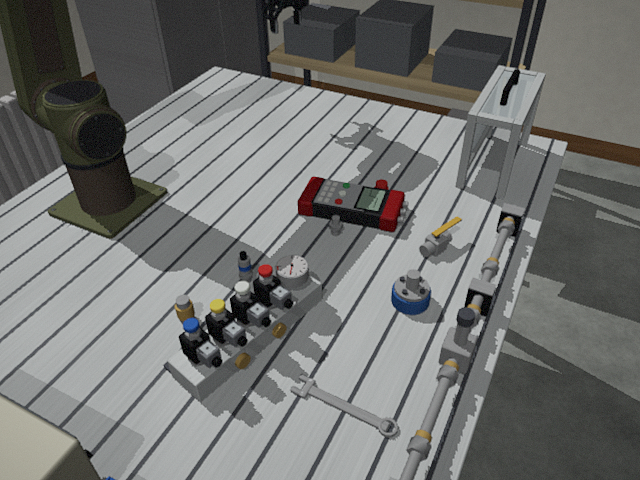

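View pics/top0.png

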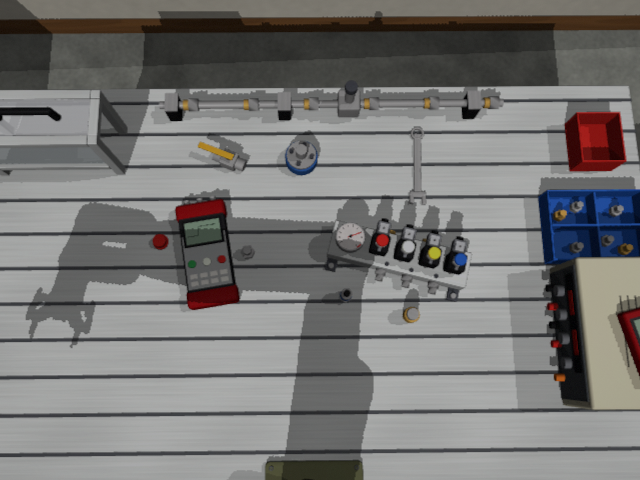

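The top view shows the green key at about (192,264), white (207,261), red key (222,259) and the yellow cap at (434,254). The scene view shows green at about (346,185) and yellow at (219,306). I'll refine these by colour and triangulate.

```bash
cat > h.py <<'E'
from station import *
import numpy as np, cv2
def blob(im,seed,kind,r=14):
    hsv=cv2.cvtColor(im,cv2.COLOR_RGB2HSV).astype(int);H,S,V=hsv[...,0],hsv[...,1],hsv[...,2]
    lo,hi={"green":(45,90),"yellow":(22,34),"blue":(105,125),"red":(0,8)}[kind]
    m=((H>=lo)&(H<=hi)&(S>120)&(V>60)).astype(np.uint8)
    b=np.zeros_like(m);u,v=seed;b[max(v-r,0):v+r,max(u-r,0):u+r]=1
    n,l,st,c=cv2.connectedComponentsWithStats(m*b)
    k=1+np.argmax(st[1:,4]);return c[k],st[k]
def onplane(f,uv,z):
    d=f["R"].T@np.linalg.inv(f["mtx"])@[*uv,1];o=-f["R"].T@f["t"]
    return o+d*(z-o[2])/d[2]
E
python3 - <<'E'
from h import *
import station
print([ (n,getattr(station,n)) for n in dir(station) if n[0]!='_' and not callable(getattr(station,n))])
T=grab_frame("top");S=grab_frame("scene")
for n,f,L in(("top",T,[("green",(192,264),49),("red",(222,259),49),("yellow",(434,254),137),("blue",(460,260),137),("red",(382,240),137)]),("scene",S,[("green",(346,185),49),("yellow",(219,306),135),("blue",(192,326),135),("red",(265,271),135)])):
    for k,s,z in L:
        c,st=blob(f["image"],s,k,10);print(n,k,c.round(1),st,onplane(f,c,z).round(1))
E
```

```text
[('nose_length', 22.0)]
top green [191.4 264. ] [188 261   8   7  43] [520.1 264.2  49. ]
top red [221.4 258.7] [218 255   8   8  49] [531.2 198.6  49. ]
top yellow [434.  252.6] [428 247  13  13 132] [ 524.3 -250.8  137. ]
top blue [460.3 258.9] [454 253  13  13 128] [ 510.5 -304.1  137. ]
top red [382.  239.7] [376 234  13  13 128] [ 552.4 -144.7  137. ]
scene green [345.6 184.9] [343 183   6   5  25] [519.2 258.5  49. ]
scene yellow [217.2 305.6] [210 299  15  14 168] [ 523.6 -253.1  135. ]
scene blue [190.6 324.9] [183 318  16  15 189] [ 509.3 -306.1  135. ]
scene red [264.9 270.1] [258 265  14  12 132] [ 550.5 -146.6  135. ]
```

Emit:
{"api": "play_rows", "payload": {
  "plan": [
    [-1,33,-33,-6,-0.105],
    [-1,33,-33,-6,-0.105],
    [-1,33,-33,-6,-0.105],
    [-1,33,-33,-6,-0.105],
    [-1,33,-33,-6,-0.105]
  ],
  "newtons": 20
}}

```text
time_s: 0.7
eef_pos: [321.5, 464.6, 223.0]
eef_rot: [0.0, 0.376, 0.927, 0.0]
contact_force: [1.4, 0.1, 0.3]
opening: 0.142
finger_force: 0.0
```

Emit:
{"api": "play_rows", "payload": {
  "plan": [
    [-1,33,-33,-6,-0.105],
    [-1,33,-33,-6,-0.105],
    [-1,33,-33,-6,-0.105],
    [-1,33,-33,-6,-0.105],
    [-1,33,-33,-6,-0.105]
  ]
}}

```text
time_s: 1.2
eef_pos: [486.7, 299.5, 193.1]
eef_rot: [0.0, 0.604, 0.797, 0.0]
contact_force: [0.0, -0.5, -0.4]
opening: 0.001
finger_force: 0.0
```

Emit:
{"api": "play_rows", "payload": {
  "plan": [
    [-1,34,-38,-20,-0.105],
    [-1,0,0,-25,0],
    [-1,0,0,0,0],
    [-1,0,0,0,0],
    [-1,0,0,0,0]
  ]
}}

```text
time_s: 1.7
eef_pos: [516.8, 267.4, 151.5]
eef_rot: [0.0, 0.642, 0.766, 0.001]
contact_force: [0.8, -0.4, -0.1]
opening: 0.004
finger_force: 0.0
```

```bash
python3 - <<'E'
from h import *
f=grab_frame("wrist");cv2.imwrite("pics/w1.png",f["image"][:,:,::-1])
s=sense();print(s["eef_pos"],s["contact_force"])
p=lambda X:(lambda c:(f["mtx"]@(c/c[2]))[:2].round(0))(f["R"]@np.array(X)+f["t"])
print(p([520.,263,49]),p(s["eef_pos"]-[0,0,22]))
try:
    c,st=blob(f["image"],tuple(int(a) for a in p([520.,263,49])),"green",90);print(c,st,onplane(f,c,49))
except Exception as e:print(e)
T=grab_frame("scene");
E
```

```text
[516.96227062 267.53525646 151.77502039] [ 0.20274024 -0.28743075 -0.05834271]
[318. 251.] [315. 311.]
[317.71863118 248.15019011] [305 236  27  25 526] [519.36589284 264.99554384  49.        ]
```

View pics/w1.png

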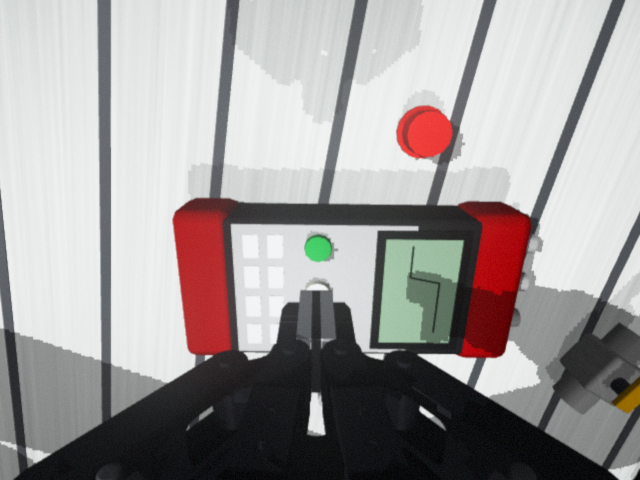

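The wrist view shows the green key at (318,248), so it lies at about (519.5, 264.5), matching the other views. Moving down over it.

Emit:
{"api": "play_rows", "payload": {
  "plan": [
    [-1,2.5,-3,-25,0],
    [-1,0,0,-25,0],
    [-1,0,0,-20,0],
    [-1,0,0,-5,0],
    [-1,0,0,0,0]
  ]
}}

```text
time_s: 2.3
eef_pos: [518.8, 263.8, 75.1]
eef_rot: [-0.0, 0.643, 0.766, -0.0]
contact_force: [-0.6, -0.2, 0.5]
opening: -0.0
finger_force: 0.0
```

Emit:
{"api": "play_rows", "payload": {
  "plan": [
    [-1,0,0,-1.5,0],
    [-1,0,0,-1.5,0],
    [-1,0,0,-1.5,0],
    [-1,0,0,-0.5,0],
    [-1,0,0,0,0]
  ]
}}

```text
time_s: 2.8
eef_pos: [519.7, 263.6, 70.7]
eef_rot: [0.0, 0.643, 0.766, 0.001]
contact_force: [0.2, -0.3, 2.3]
opening: -0.001
finger_force: 0.7
```

Contact at 2.3 N; continuing in small steps.

Emit:
{"api": "play_rows", "payload": {
  "plan": [
    [-1,0,0,-1,0],
    [-1,0,0,-1,0],
    [-1,0,0,-0.5,0],
    [-1,0,0,0,0]
  ]
}}

```text
time_s: 3.2
eef_pos: [519.7, 263.6, 68.1]
eef_rot: [0.0, 0.643, 0.766, 0.001]
contact_force: [0.5, 0.0, 4.2]
opening: 0.004
finger_force: 1.9
```

Emit:
{"api": "play_rows", "payload": {
  "plan": [
    [-1,0,0,-0.6,0],
    [-1,0,0,-0.4,0],
    [-1,0,0,0,0]
  ]
}}

```text
time_s: 3.5
eef_pos: [519.7, 263.6, 68.0]
eef_rot: [0.0, 0.643, 0.766, 0.0]
contact_force: [-1.9, -1.4, 9.4]
opening: -0.003
finger_force: 4.6
```

The key bottomed out: force rose to 9.4 N with no further travel. Now lifting straight up and traversing to the valve.

Emit:
{"api": "play_rows", "payload": {
  "plan": [
    [-1,0,0,5,0],
    [-1,0,0,40,0],
    [-1,0,0,45,0],
    [-1,0,0,45,0],
    [-1,0,0,40,0]
  ]
}}

```text
time_s: 4.0
eef_pos: [518.7, 263.1, 242.9]
eef_rot: [-0.0, 0.643, 0.766, -0.001]
contact_force: [0.8, 0.2, -0.0]
opening: -0.003
finger_force: 0.0
```

Emit:
{"api": "play_rows", "payload": {
  "plan": [
    [-1,0,-48,0,0],
    [-1,0,-48,0,0],
    [-1,0,-48,0,0],
    [-1,0,-48,0,0],
    [-1,0,-48,0,0]
  ]
}}

```text
time_s: 4.5
eef_pos: [518.1, 21.6, 240.6]
eef_rot: [-0.001, 0.643, 0.766, -0.001]
contact_force: [1.2, 0.1, -0.5]
opening: -0.0
finger_force: 0.0
```

Emit:
{"api": "play_rows", "payload": {
  "plan": [
    [-1,0,-48,0,-0.1],
    [-1,0,-48,0,-0.1],
    [-1,0,-48,0,-0.1],
    [-1,0,-48,0,-0.1],
    [-1,2,-48,0,0]
  ]
}}

```text
time_s: 5.0
eef_pos: [520.0, -218.3, 240.6]
eef_rot: [-0.001, 0.783, 0.622, -0.0]
contact_force: [1.0, 0.1, -0.3]
opening: -0.003
finger_force: 0.0
```

Emit:
{"api": "play_rows", "payload": {
  "plan": [
    [-1,2,-35,0,0],
    [-1,0,0,0,0],
    [-1,0,0,0,0]
  ]
}}

```text
time_s: 5.3
eef_pos: [522.4, -251.9, 240.3]
eef_rot: [-0.001, 0.783, 0.622, -0.0]
contact_force: [-0.5, -0.2, -0.5]
opening: -0.004
finger_force: 0.0
```

```bash
python3 - <<'E'
from h import *
f=grab_frame("wrist");cv2.imwrite("pics/w2.png",f["image"][:,:,::-1])
t=grab_frame("top");cv2.imwrite("pics/t2.png",t["image"][:,:,::-1])
s=sense();print(s["eef_pos"],s["contact_force"],s["time_s"])
p=lambda X:(lambda c:(f["mtx"]@(c/c[2]))[:2].round(0))(f["R"]@np.array(X)+f["t"])
q=p([524.,-252,139]);print(q,p(s["eef_pos"]-[0,0,22]))
c,st=blob(f["image"],tuple(int(a) for a in q),"yellow",60);print(c,st,onplane(f,c,137))
E
```

```text
[ 522.82277378 -250.603565    240.74150571] [-0.41111779  0.18052144  0.78393333] 5.4
[318. 245.] [316. 309.]
[317.49774096 241.17620482] [ 297  221   42   41 1328] [ 523.90730746 -250.27807246  137.        ]
```

View pics/w2.png

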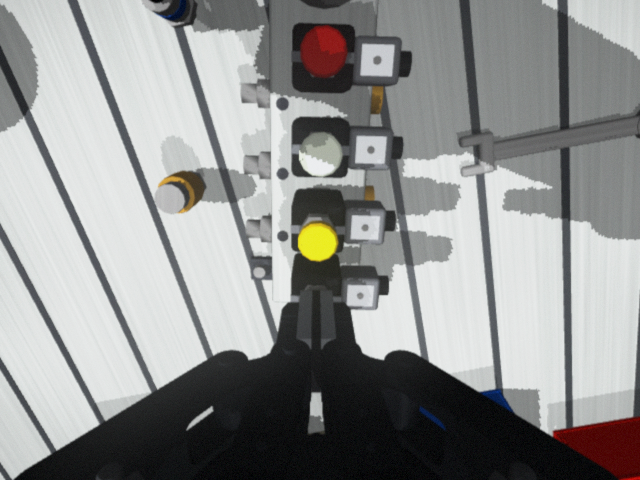

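The wrist view shows the yellow cap at (317,241), which puts it at about (524, -250.5), almost directly under the tool. Descending.

Emit:
{"api": "play_rows", "payload": {
  "plan": [
    [-1,1.3,0.5,-30,0],
    [-1,0,0,-30,0],
    [-1,0,0,-14,0],
    [-1,0,0,0,0]
  ]
}}

```text
time_s: 5.8
eef_pos: [523.1, -249.1, 164.7]
eef_rot: [-0.003, 0.782, 0.623, -0.001]
contact_force: [-1.0, 0.8, -0.7]
opening: 0.003
finger_force: 0.0
```

Emit:
{"api": "play_rows", "payload": {
  "plan": [
    [-1,0,0,-2,0],
    [-1,0,0,-2,0],
    [-1,0,0,-1.5,0],
    [-1,0,0,-1,0],
    [-1,0,0,0,0]
  ]
}}

```text
time_s: 6.3
eef_pos: [524.6, -251.3, 161.4]
eef_rot: [0.0, 0.782, 0.623, 0.0]
contact_force: [-0.2, 0.5, -1.0]
opening: -0.001
finger_force: 0.0
```

Emit:
{"api": "play_rows", "payload": {
  "plan": [
    [-1,0,0,-1.5,0],
    [-1,0,0,-1.5,0],
    [-1,0,0,-1.5,0],
    [-1,0,0,-1,0],
    [-1,0,0,0,0]
  ]
}}

```text
time_s: 6.8
eef_pos: [524.7, -251.3, 156.0]
eef_rot: [0.0, 0.782, 0.623, 0.0]
contact_force: [-1.2, -0.1, 4.7]
opening: -0.002
finger_force: 2.1
```

Emit:
{"api": "play_rows", "payload": {
  "plan": [
    [-1,0,0,-0.5,0],
    [-1,0,0,-0.3,0],
    [-1,0,0,0,0]
  ]
}}

```text
time_s: 7.1
eef_pos: [524.7, -251.3, 155.1]
eef_rot: [0.0, 0.782, 0.623, 0.0]
contact_force: [0.0, -0.3, 5.3]
opening: -0.002
finger_force: 2.4
```

Emit:
{"api": "play_rows", "payload": {
  "plan": [
    [-1,0,0,-0.5,0],
    [-1,0,0,0,0],
    [-1,0,0,0,0],
    [-1,0,0,0,0],
    [-1,0,0,0,0]
  ]
}}

```text
time_s: 7.6
eef_pos: [524.8, -251.3, 155.1]
eef_rot: [0.0, 0.782, 0.623, 0.0]
contact_force: [-1.2, 0.1, 6.8]
opening: -0.001
finger_force: 3.4
```

Emit:
{"api": "play_rows", "payload": {
  "plan": [
    [-1,0,0,0,0],
    [-1,0,0,0,0],
    [-1,0,0,0,0],
    [-1,0,0,0,0],
    [-1,0,0,0,0]
  ]
}}

```text
time_s: 8.1
eef_pos: [524.7, -251.3, 155.0]
eef_rot: [0.0, 0.782, 0.623, 0.0]
contact_force: [-0.7, -0.6, 7.0]
opening: 0.001
finger_force: 3.4
```

Emit:
{"api": "play_rows", "payload": {
  "plan": [
    [-1,0,0,0,0],
    [-1,0,0,0,0],
    [-1,0,0,0,0],
    [-1,0,0,0,0],
    [-1,0,0,0,0]
  ]
}}

```text
time_s: 8.6
eef_pos: [524.8, -251.3, 155.0]
eef_rot: [0.0, 0.782, 0.623, 0.0]
contact_force: [-1.6, -0.0, 6.1]
opening: 0.004
finger_force: 3.4
```

```bash
python3 - <<'E'
from h import *
t=grab_frame("top")["image"];s=grab_frame("scene")["image"]
a=cv2.resize(t[205:285,310:410],(400,320),interpolation=2);b=cv2.resize(s[240:320,230:330],(400,320),interpolation=2)
cv2.imwrite("pics/g.png",np.hstack([a,b])[:,:,::-1])
E
```

```text
(no output)
```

View pics/g.png

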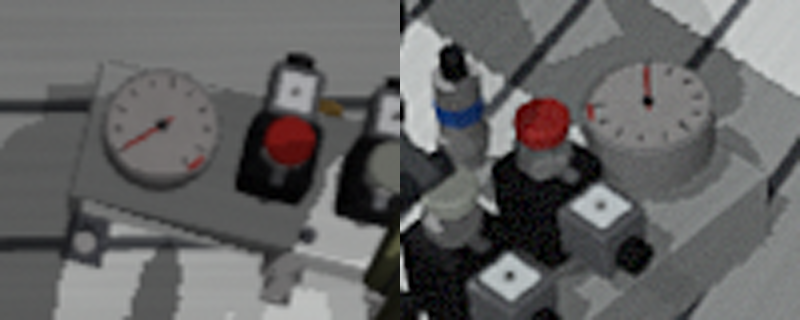

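The gauge crops (top view left, scene view right) show the needle swung round to the zero end of the scale, and the cap is at its stop. I'll hold a little longer, then release.

Emit:
{"api": "play_rows", "payload": {
  "plan": [
    [-1,0,0,0,0],
    [-1,0,0,0,0],
    [-1,0,0,4,0],
    [-1,0,0,10,0],
    [-1,0,0,30,0]
  ]
}}

```text
time_s: 9.2
eef_pos: [522.1, -249.6, 194.4]
eef_rot: [-0.004, 0.782, 0.623, -0.002]
contact_force: [0.6, -0.3, 0.3]
opening: 0.002
finger_force: 0.0
```

Emit:
{"api": "play_rows", "payload": {
  "plan": [
    [-1,0,0,40,0],
    [-1,0,0,20,0],
    [-1,0,0,0,0],
    [-1,0,0,0,0],
    [-1,0,0,0,0]
  ]
}}

```text
time_s: 9.7
eef_pos: [523.5, -250.5, 255.8]
eef_rot: [-0.002, 0.782, 0.623, -0.001]
contact_force: [0.1, -0.1, 0.4]
opening: 0.001
finger_force: 0.0
```

```bash
python3 - <<'E'
from h import *
f=grab_frame("top");t=f["image"]
s=sense();print(s["eef_pos"],s["contact_force"],s["time_s"])
c,st=blob(t,(191,264),"green",10);print(c,onplane(f,c,49))
a=cv2.resize(t[190:320,140:270],(400,400),interpolation=2);b=cv2.resize(t[195:295,310:410],(400,400),interpolation=2)
cv2.imwrite("pics/end.png",np.hstack([a,b])[:,:,::-1])
E
```

```text
[ 523.52549939 -250.5120838   255.73304035] [-0.5761799   0.13059794 -0.08801815] 9.75
[191.64444444 263.75555556] [520.56918677 263.69253682  49.        ]
```

View pics/end.png

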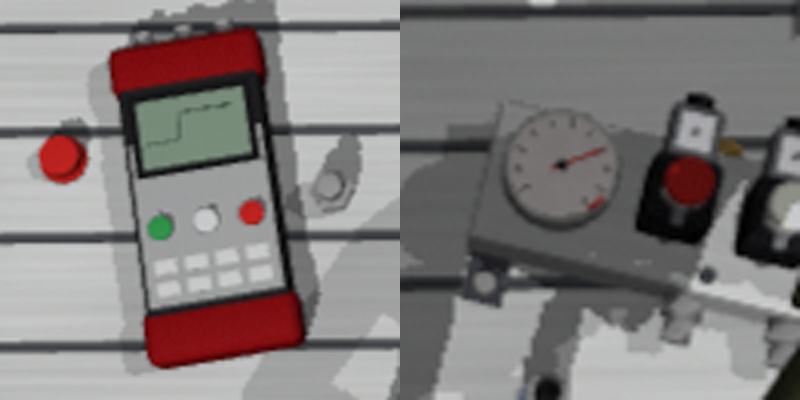

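The logger has not moved, with the green key at (191.6,263.8) as before. The gauge needle is back at working pressure. Handing in.

```bash
python3 -c "
from station import *
print(close_job())"
```

```text
the job is handed in; nothing more can be done
None
```

I pressed the green key to its stop and released it, held the yellow cap in for over 1.5 s with the gauge at zero, and let it spring back; the gauge returned to working pressure, the logger had not moved, and the job is handed in (no verdict returned).

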